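Stack the keyed shop display tray

ROBOT

A 6-joint arm with a two-finger parallel gripper is mounted at the origin on a cart in front of the work surface, level with it; the furniture and walls round the work are solid. World frame = base frame: x ahead of the robot, y to its left, z up, the work surface at z = 0. Lengths are in m, angles in degrees, forces in N, time in s.
With the tool pointing down it reaches from about 0.325 to 0.85 m from the base axis. Payload 15.5 kg.
Tool frame: the origin (TCP) lies midway between the tips of the shut fingers; the grasp point (between the pads) lies 19 mm behind it; z points along the fingers, y is the line along which they close (so a half turn about z gives the same grasp; the last joint's range is limited). The gripper opens to 91 mm and grips with 3 to 60 N. Pads are 32 mm wide; open, the fingers measure 118 mm over their backs; the gripper's body (76 mm by 178 mm) begins 60 mm behind the grasp point.
Start: joints at [-70.789, 28.281, 77.091, -0, 74.628, -5.472], TCP at [0.261, -0.568, 0.214] pointing down, gripper open.
Joint ranges: [-166.48, 166.48], [-47.26, 123.95], [12.59, 153.08], [-70.14, 250.14], [6.76, 159.57], [-176.63, 176.63]. Speed limits (degrees/s): [108.29, 108.29, 147.25, 172.46, 172.46, 172.46].

INTERFACE

Orientations are given as a 3x3 rotation matrix whose columns are the frame's x, y, z axes.
In Python, from bench import ctrl gives the robot as it stands. The module is installed in compiled form; this text tells all that it offers. Calls block until the motion is done:
- ctrl.goto(position, orientation): joint-space move of the TCP to a pose.
- ctrl.move_l(position, vel=0.15, ori=None, contact_N=None): straight line of the TCP; ori=None keeps the orientation; vel is the mean speed in m/s. With contact_N (N) it stops when the force on the tool has changed by that much, and returns True; else False.
- ctrl.movej(angles): joint-space move.
- ctrl.command_gripper(opening): opening from 0.0 (shut) to 1.0 (fully open); the grip force is fixed at half the most; returns when the fingers have stopped.
- ctrl.sleep(seconds).
- ctrl.ik(position, orientation): joint angles nearest the present ones, or None.
- ctrl.read_camera(name): name is "scene" or "top" or "wrist"; returns the picture (480x640x3 uint8, blue, green, red); there is no depth.
- ctrl.camera_params(name): a dict with "fx", "fy", "cx", "cy" (pixels), "pose" (4x4, takes a point from camera to world coordinates); the wrist camera has in their place "T_tool_cam" (4x4, takes a point from camera to tool coordinates, whose origin is the TCP and whose axes are the flange's). Camera axes: x right, y up, looking along -z (the intrinsics and any distortion apply to the point x, -y, -z); pixel columns grow to the right and rows downward; lengths in m; the calibration is good to about 2 mm. A picture is of the moment at which its call begins: read the wrist's pose just before it. camera_params takes no time and is no camera call.
A pose or a line that the arm cannot do raises ctrl.MotionError and nothing moves.
- ctrl.sign_off(): hands the job in; it is judged then, once.
Readings, each from a call of its own:
- ctrl.current_t(): time.
- ctrl.current_q(): joint angles.
- ctrl.current_dq(): joint speeds.
- ctrl.current_effort(): joint torques, N m.
- ctrl.current_tool_pos(): TCP position.
- ctrl.current_eef_rot(): TCP orientation.
- ctrl.current_contact_force(): force on the tool from outside, world axes, zero at the start.
- ctrl.current_wrist_torque(): the same for the moment, N m.
- ctrl.current_grip_width(): opening from 0.0 (shut) to 1.0 (fully open).
- ctrl.current_grasp_force(): force on a finger pad.
Only numpy, scipy, OpenCV 4.12 (cv2) and the standard library are available. Lean on these libraries where they do the work, as an engineer would, in place of code of your own. Each camera call takes 0.05 s, during which the arm holds its last target. There are 200 camera calls.

TASK

Two small wooden trays with grip rails and one solid wooden base stand among the goods on the shop's side table. Pick up the tray whose notch is wide enough for the upright key on the base and stack it on the base with the key standing in its notch, so that it lies flat on the base with its edges in line with the base's edges. Leave the other tray where it stands.

Things in the scene. Friction and masses are not known exactly. Their poses are not given: they have to be found in the camera images.
- base_tier: Solid wooden block, fixed, 120 (x) by 100 mm (y), flat top 30 mm above the table. On it an upright wooden key, 14 (x) by 20 (y) mm, 26 mm high, its centre at x = +47 mm, y = 0. Origin: centre of the underside; z up; x points to the edge with the key, away from the robot within 20 degrees. It may be the left, middle or right one of the three wooden pieces.
- wide_notch_tray: Loose wooden tray, 120 (x) by 100 mm (y), 16 mm high, 0.2 kg. Grip rail over its middle, along x, 52 mm long, 14 mm thick (y), from 48 to 64 mm above the underside. Notch through the +x edge, 40 mm wide, 30 mm deep (x = 30 to 60 mm, y = 0). Origin: centre of underside; z up; +x away from the robot within 30 degrees. Stacked: origin 30 mm above the base's, axes alike.
- narrow_slot_tray: Loose wooden tray like the other in size, rim and grip rail (rail's top 64 mm high), but the slot in its +x edge is only 12 mm wide, too narrow for the key. To be left alone. Origin: centre of its 120 (x) by 100 mm (y) underside; z up; x points to the slotted edge, away from the robot within 30 degrees.

How it is judged:
By the outcome, as a careful person would: the job done as asked, in the order asked, and still so for the second after the job is handed in, with the robot touching nothing.
It also fails if it takes over 40 s, if anything falls off the work surface, if the arm or the gripper's body presses on something with over 40 N, if the wrist force passes 120 N, or if a joint passes its speed limit or range.

## Working session

There is one attempt and no reset: what is moved stays moved. The work goes in short steps, each a Python script; the robot and the scene stay as the last script left them, time stands still between calls to the robot, and variables do not carry over. Pictures are saved under pics/ and viewed, at most 10 in all, crops included, and the job is handed in when it is done.

```bash
mkdir -p pics
python3 - <<'E'
from bench import ctrl
import cv2,numpy as np
for n in("top","scene"):
    cv2.imwrite(f"pics/{n}1.png",ctrl.read_camera(n)); p=ctrl.camera_params(n); print(n,{k:(np.round(v,4).tolist() if k=='pose' else v) for k,v in p.items()})
print(ctrl.camera_params("wrist"))
E
```

```text
top {'fx': 534.5297860823312, 'fy': 534.5297860823312, 'cx': 317.6288016522928, 'cy': 230.18374914261557, 'pose': [[-0.0252, 0.9958, -0.0878, 0.4664], [-0.9997, -0.0244, 0.0091, -0.064], [0.007, 0.088, 0.9961, 0.8754], [0.0, 0.0, 0.0, 1.0]]}
scene {'fx': 549.2504435738877, 'fy': 549.2504435738877, 'cx': 323.8165551557383, 'cy': 247.18339121398787, 'pose': [[0.4602, 0.522, -0.7181, -0.0881], [-0.8878, 0.2707, -0.3722, -0.4107], [0.0001, 0.8088, 0.588, 0.5395], [0.0, 0.0, 0.0, 1.0]]}
{'fx': 345.2539118812541, 'fy': 345.2539118812541, 'cx': 316.5239205084144, 'cy': 237.03682458807657, 'T_tool_cam': array([[-1.30591486e-03,  9.72276653e-01,  2.33829862e-01,
         6.69701507e-02],
       [ 9.99998833e-01,  1.08446998e-03,  1.07560469e-03,
        -4.48640993e-04],
       [ 7.92203860e-04,  2.33830994e-01, -9.72276935e-01,
        -1.70692789e-01],
       [ 0.00000000e+00,  0.00000000e+00,  0.00000000e+00,
         1.00000000e+00]])}
```

View pics/top1.png

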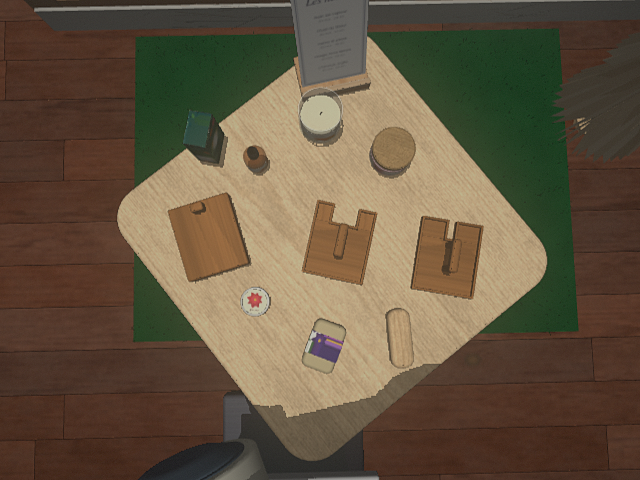

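View pics/scene1.png

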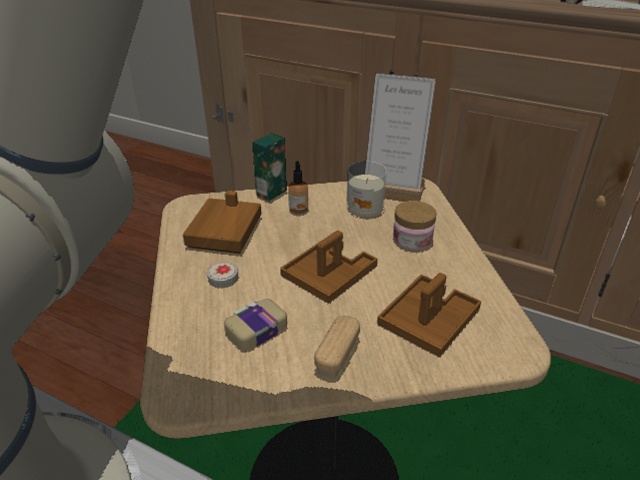

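The base is on the left with its key near (198,208). The wide-notch tray is in the middle, centre about (340,242), and the narrow-slot tray is on the right. I'll enlarge the base and middle tray.

Run:
```python
import cv2
a=cv2.imread("pics/top1.png")
c=cv2.convertScaleAbs(a[185:295,155:265],alpha=1.5); d=cv2.convertScaleAbs(a[185:295,285:395],alpha=1.5)
cv2.imwrite("pics/crop1.png",cv2.resize(cv2.hconcat([c,d]),(792,396),interpolation=cv2.INTER_CUBIC))
```

```text
(no output)
```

View pics/crop1.png

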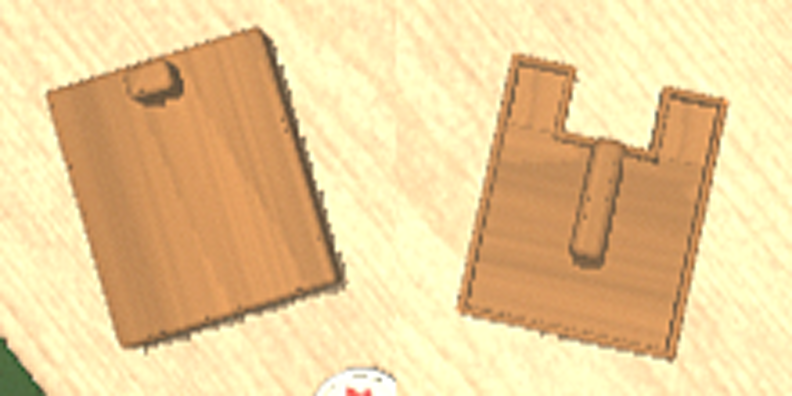

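The crop shows the base's top corners at (48,93), (261,29), (338,284), (123,347). The tray's rim corners are at (514,56), (727,98), (673,358), (461,312). I'll fit both poses to these.

```bash
cat > h.py <<'E'
import numpy as np, cv2
from scipy.optimize import least_squares
from bench import ctrl
def proj(P,p,pose):
    c=(np.asarray(P)-pose[:3,3])@pose[:3,:3]
    return np.c_[p['cx']+p['fx']*c[:,0]/-c[:,2], p['cy']-p['fy']*c[:,1]/-c[:,2]]
def rect(s,z):  # x,y,yaw -> corners far-left, far-right, near-right, near-left
    c,sn=np.cos(s[2]),np.sin(s[2])
    L=np.array([[.06,.05],[.06,-.05],[-.06,-.05],[-.06,.05]])@np.array([[c,sn],[-sn,c]])
    return np.c_[L+s[:2],np.full(4,z)]
def fit(uv,z,p,pose,x0=(.5,0,0)):
    r=least_squares(lambda s:(proj(rect(s,z),p,pose)-uv).ravel(),x0,x_scale=(.1,.1,.1))
    return r.x,np.round(r.fun.reshape(-1,2),1)
def down(yaw):  # tool y axis perpendicular to rail of yaw
    c,s=np.cos(yaw),np.sin(yaw)
    return np.array([[c,s,0],[s,-c,0],[0,0,-1.]])
def wristpose():
    T=np.eye(4);T[:3,:3]=ctrl.current_eef_rot();T[:3,3]=ctrl.current_tool_pos()
    return T@np.array(ctrl.camera_params("wrist")["T_tool_cam"])
E
python3 - <<'E'
from h import *
p=ctrl.camera_params("top");P=np.array(p["pose"])
b=np.array([(48,93),(261,29),(338,284),(123,347)])/3.6+[155,185]
t=(np.array([(514,56),(727,98),(673,358),(461,312)])-[396,0])/3.6+[285,185]
for n,uv,z in(("base",b,.03),("tray",t,.016)):
    s,r=fit(uv,z,p,P);print(n,s,np.degrees(s[2]),r.tolist())
    for f in(0,np.pi):
        R=down(s[2]+f)
        for h in(.05,.3): print(f,h,np.round(ctrl.ik([s[0],s[1],h],R),1) if ctrl.ik([s[0],s[1],h],R) is not None else None)
print(ctrl.current_eef_rot())
E
```

```text
base [0.53426629 0.10131935 0.27472611] 15.740646710525974 [[-0.6, -0.5], [0.6, -1.0], [0.7, 0.1], [-0.7, 1.4]]
0 0.05 [ 4.4 34.4 98.1 -0.  47.5 78.7]
0 0.3 [ 4.4 17.3 81.2 -0.  81.5 78.7]
3.141592653589793 0.05 [   4.4   34.4   98.1   -0.    47.5 -101.3]
3.141592653589793 0.3 [   4.4   17.3   81.2   -0.    81.5 -101.3]
tray [ 0.52220334 -0.10739939 -0.23145055] -13.261139876052157 [[-0.6, -1.0], [0.7, -0.1], [1.1, 0.6], [-1.2, 0.5]]
0 0.05 [-18.   33.8  99.7  -0.   46.5  85.2]
0 0.3 [-18.   16.4  82.6  -0.   81.   85.2]
3.141592653589793 0.05 [-18.   33.8  99.7  -0.   46.5 -94.8]
3.141592653589793 0.3 [-18.   16.4  82.6  -0.   81.  -94.8]
[[ 9.08635037e-01  4.17590997e-01 -3.58931973e-04]
 [ 4.17591141e-01 -9.08634486e-01  1.00464884e-03]
 [ 9.33943412e-05 -1.06274594e-03 -9.99999431e-01]]
```

Run:
```python
from h import *
ims=[]
for n,s in(("base",(.5343,.1013,.2747)),("tray",(.5222,-.1074,-.2315))):
    R=down(s[2]); q=np.array([s[0],s[1],0.20])-.05*R[:,0]
    ctrl.goto(q,R); ctrl.sleep(.3); P=wristpose(); im=ctrl.read_camera("wrist"); np.save(f"{n}_P.npy",P); cv2.imwrite(f"pics/w_{n}.png",im)
    p=ctrl.camera_params("wrist"); uv=proj(rect(s,.03 if n=="base" else .016),p,P); print(n,ctrl.current_tool_pos(),np.round(uv,1).tolist())
    c=cv2.convertScaleAbs(im[130:330,220:420],alpha=1.4); ims.append(cv2.resize(c,(600,600),interpolation=cv2.INTER_CUBIC)); cv2.imwrite(f"pics/wc_{n}.png",ims[-1])
print(ctrl.current_t())
```

```text
base [0.48621688 0.08758474 0.19999216] [[263.5, 106.4], [371.0, 106.2], [366.8, 232.1], [267.9, 232.2]]
tray [ 0.47365815 -0.09529992  0.19999747] [[267.5, 107.5], [370.7, 107.5], [366.5, 228.6], [271.3, 228.5]]
4.025
```

View pics/wc_base.png

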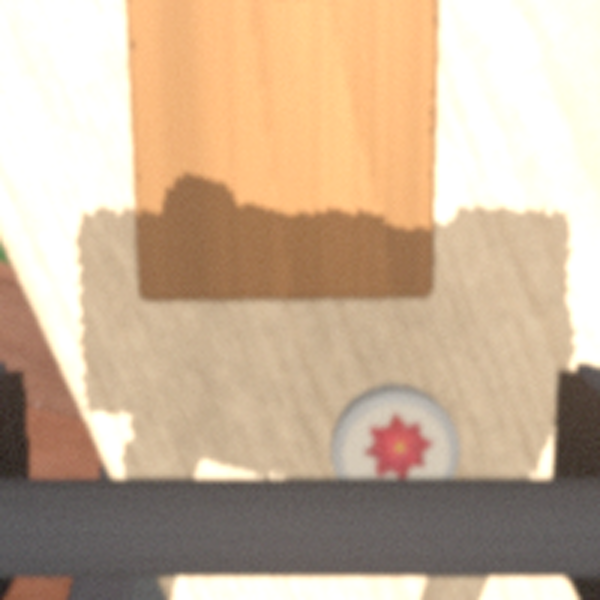

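View pics/wc_tray.png

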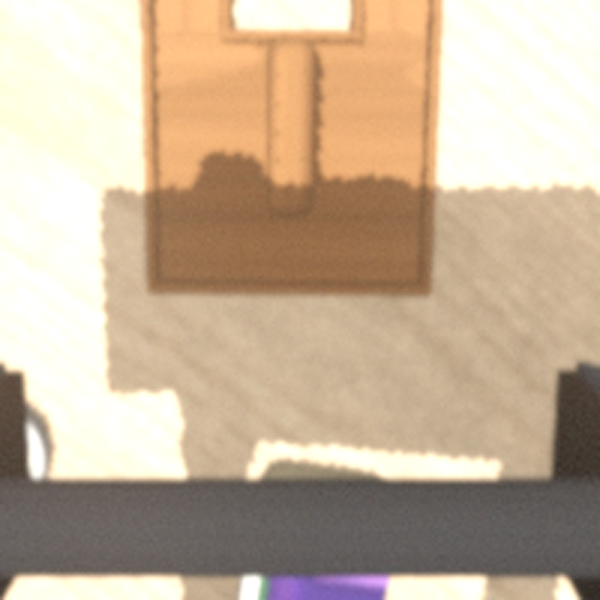

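Both crops cut off the far edges, which should be at about row 106. I'll re-crop both together.

Run:
```python
import cv2
o=[]
for n in("base","tray"):
    a=cv2.imread(f"pics/w_{n}.png")[92:242,255:385]; o.append(cv2.resize(a,None,fx=3,fy=3,interpolation=cv2.INTER_CUBIC))
cv2.imwrite("pics/wc2.png",cv2.hconcat(o))
```

```text
(no output)
```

View pics/wc2.png

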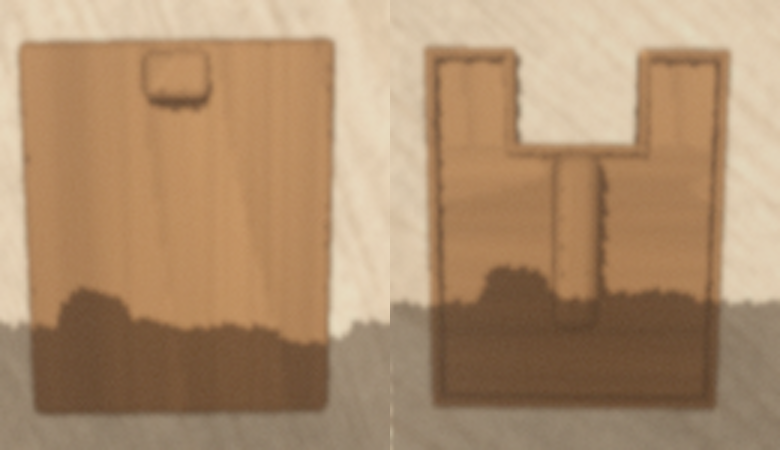

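Base corners: (20,42), (332,40), (327,411), (36,413). Tray corners: (426,49), (729,51), (716,406), (434,406).

Run:
```python
from h import *
p=ctrl.camera_params("wrist")
b=np.array([(20,42),(332,40),(327,411),(36,413)])/3+[255,92]
t=(np.array([(426,49),(729,51),(716,406),(434,406)])-[390,0])/3+[255,92]
out={}
for n,uv,z in(("base",b,.03),("tray",t,.016)):
    P=np.load(n+"_P.npy"); s,r=fit(uv,z,p,P); print(n,s,np.degrees(s[2]),r.tolist()); np.save(n+"_s.npy",s)
    q=np.array([[.047,0,.056],[0,0,.064]])[[0 if n=="base" else 1]]
    c,sn=np.cos(s[2]),np.sin(s[2]); w=q@np.array([[c,sn,0],[-sn,c,0],[0,0,1]])+[s[0],s[1],0]
    print("key/rail centre in crop",((proj(w,p,P)-[255,92])*3+([0,0] if n=="base" else [390,0])).round(1))
```

```text
base [0.5350149  0.10423133 0.28374532] 16.257409408536365 [[-1.6, -0.8], [2.0, -1.4], [0.8, 1.2], [-1.2, 1.6]]
key/rail centre in crop [[176.2  73.1]]
tray [ 0.52254254 -0.10547536 -0.23652851] -13.552085091296533 [[-1.2, -1.0], [1.0, -1.1], [0.7, 1.6], [-0.5, 1.1]]
key/rail centre in crop [[576.3 243.5]]
```

Run:
```python
from h import *
s=np.load("tray_s.npy");b=np.load("base_s.npy")
R=down(s[2])
ctrl.goto([s[0],s[1],.12],R); ctrl.move_l([s[0],s[1],.038],vel=.1,contact_N=8)
print("pos",ctrl.current_tool_pos())
ctrl.command_gripper(0.); print(ctrl.current_grip_width()*91,ctrl.current_grasp_force())
ctrl.move_l([s[0],s[1],.15],vel=.12); print(ctrl.current_contact_force())
Rb=down(b[2]); ctrl.goto([b[0],b[1],.15],Rb)
ctrl.move_l([b[0],b[1],.118],vel=.1); ctrl.sleep(.3)
P=wristpose(); np.save("hold_P.npy",P); np.save("hold_p.npy",ctrl.current_tool_pos())
im=ctrl.read_camera("wrist"); t=ctrl.read_camera("top"); cv2.imwrite("pics/w_hold.png",im); cv2.imwrite("pics/t_hold.png",t)
print(ctrl.current_tool_pos(),ctrl.current_t(),ctrl.current_grip_width()*91)
```

```text
pos [ 0.52292718 -0.10556307  0.03863295]
13.802590292920362 29.999921321868896
[-0.47139    -0.51243177 -2.69168557]
[0.53516154 0.10427318 0.11829184] 9.4167 13.53254702465873
```

View pics/w_hold.png

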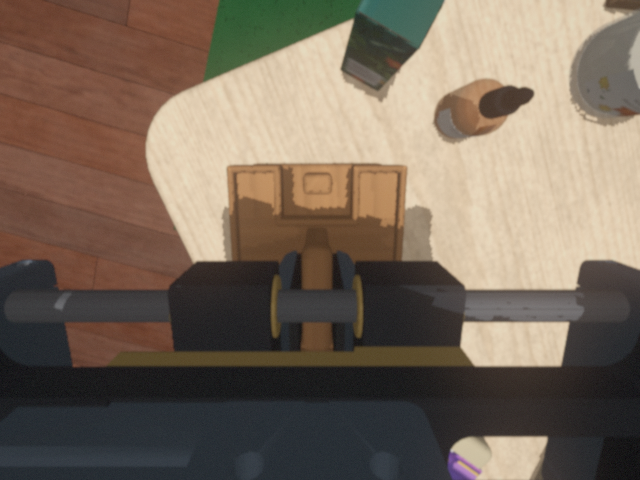

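The tray is held level over the base. The key shows through the notch at about (318,183), and the tray's far edge is at row 166. I'll enlarge this to check the offset.

Run:
```python
import cv2
a=cv2.imread("pics/w_hold.png")[152:262,220:416]
cv2.imwrite("pics/hc.png",cv2.convertScaleAbs(cv2.resize(a,None,fx=4,fy=4,interpolation=cv2.INTER_CUBIC),alpha=1.5))
```

```text
(no output)
```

View pics/hc.png

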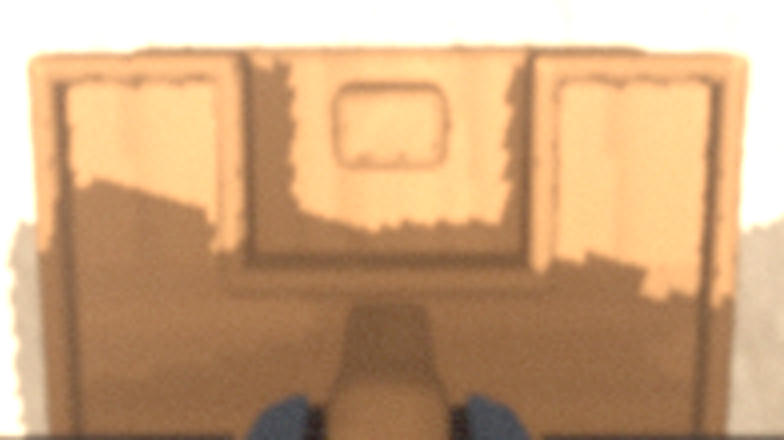

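Run:
```python
from h import *
p=ctrl.camera_params("wrist");P=np.load("hold_P.npy");t=np.load("hold_p.npy");b=np.load("base_s.npy")
c,s=np.cos(b[2]),np.sin(b[2])
def bp(u,z):
    u=np.array(u)/4+[220,152]
    d=P[:3,:3]@[(u[0]-p['cx'])/p['fx'],-(u[1]-p['cy'])/p['fy'],-1]
    w=P[:3,3]+d*(z-P[2,3])/d[2]-t
    return np.round(1000*np.array([c*w[0]+s*w[1],-s*w[0]+c*w[1]]),1)
for n,u,z in[("trayL",(30,56),.096),("trayR",(746,56),.096),("notchL",(243,60),.096),("notchR",(536,60),.096),("floorL",(243,262),.094),
 ("key",(390,125),.056),("keyTL",(333,84),.056),("keyBR",(447,166),.056),("baseL",(138,48),.03),("baseR",(648,48),.03)]: print(n,bp(u,z))
```

```text
trayL [60.6 49.6]
trayR [ 60.4 -48.5]
notchL [60.  20.4]
notchR [ 59.9 -19.8]
floorL [31.5 21.4]
key [47.9  0.2]
keyTL [54.6  9.7]
keyBR [41.  -9.4]
baseL [59.9 46.4]
baseR [ 59.7 -47.2]
```

The tray and base agree to within about 0.5 mm, so I'll lower and release.

Run:
```python
from h import *
t=np.load("hold_p.npy"); b=np.load("base_s.npy")
print(ctrl.move_l([b[0],b[1],.074],vel=.08,contact_N=10), ctrl.current_tool_pos())
print(ctrl.move_l([b[0],b[1],.0655],vel=.02,contact_N=8), ctrl.current_tool_pos(),ctrl.current_contact_force())
ctrl.command_gripper(.6); ctrl.sleep(.2)
ctrl.move_l([b[0],b[1],.2],vel=.12)
R=down(b[2]); ctrl.goto(np.array([b[0],b[1],.2])-.05*R[:,0],R); ctrl.sleep(.3)
np.save("end_P.npy",wristpose()); im=ctrl.read_camera("wrist"); cv2.imwrite("pics/w_end.png",im)
a=im[82:242,245:395]; cv2.imwrite("pics/we.png",cv2.convertScaleAbs(cv2.resize(a,None,fx=3.6,fy=3.6,interpolation=cv2.INTER_CUBIC),alpha=1.2)); print(ctrl.current_t())
```

```text
False [0.53518315 0.10424135 0.0741596 ]
True [0.53538827 0.10427119 0.06761322] [ 0.71863687 -0.11955999  2.33724735]
13.3833
```

View pics/we.png

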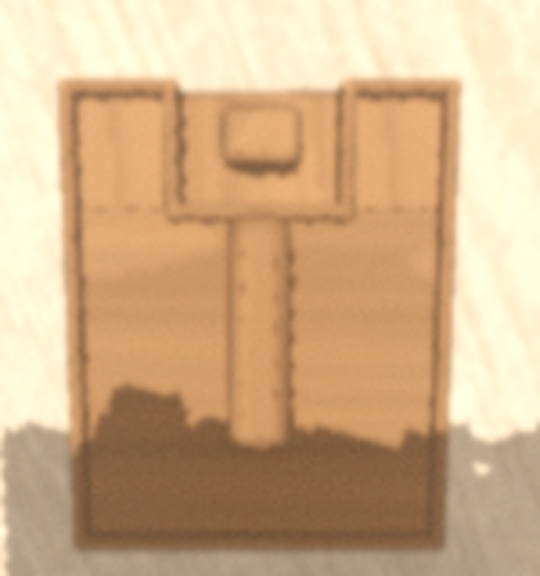

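The tray sits on the base with the key at (262,137) standing in the notch. Its rim corners are (58,80), (461,80), (443,548), (77,548). I'll compare this with the base fit.

Run:
```python
from h import *
p=ctrl.camera_params("wrist");P=np.load("end_P.npy");b=np.load("base_s.npy")
s,r=fit(np.array([(58,80),(461,80),(443,548),(77,548)])/3.6+[245,82],.046,p,P)
d=s-b;c,n=np.cos(b[2]),np.sin(b[2]);print(1000*(c*d[0]+n*d[1]),1000*(-n*d[0]+c*d[1]),np.degrees(d[2]),r.tolist())
k=proj([[b[0]+.047*c,b[1]+.047*n,.056]],p,P);print((k-[245,82])*3.6)
```

```text
0.9485909667261772 0.3508857866507468 -0.01889262912329317 [[-0.5, -0.9], [0.6, -1.0], [0.9, 1.1], [-1.0, 1.2]]
[[261.05179373 132.38943614]]
```

```bash
python3 -c "
from bench import ctrl
print(ctrl.sign_off())"
```

```text
the job is handed in; nothing more can be done
None
```

The wide-notch tray is stacked on the base with the key standing in its notch, its edges in line with the base's to about 1 mm by the wrist camera; the other tray was left alone, and the job was handed in about 13.4 s into the 40 s allowed.

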